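# Reset the screw-down stop of a trimming fixture

## Robot

A 6-joint arm with a two-finger parallel gripper is mounted at the origin on the work surface. World frame = base frame: x ahead of the robot, y to its left, z up, the work surface at z = 0. Lengths are in m, angles in degrees, forces in N, time in s.
With the tool pointing down it reaches from about 0.375 to 0.925 m from the base axis. Payload 5.7 kg.
Tool frame: the origin (TCP) lies on the centre line of the jaws, within the pads' length; the fingertips stand 25 mm ahead of it and the grasp point (between the pads) lies 6 mm ahead of it; z points along the fingers, y is the line along which they close (so a half turn about z gives the same grasp; the last joint's range is limited). The gripper opens to 85 mm and grips with 20 to 120 N. Pads are 22 mm wide; open, the fingers measure 114 mm over their backs; the gripper's body (76 mm by 85 mm) begins 54 mm behind the grasp point. The pads swing forward as they close: fully open they stand 13 mm farther back than shut.
Start: joints at [-82.397, 20.558, 86.54, -0, 72.909, -6.595], TCP at [0.147, -0.582, 0.256] pointing down, gripper open.
Joint ranges: [-170.27, 170.27], [-57.76, 135], [12.27, 136.19], [-55.21, 235.2], [11.17, 155.16], [-170.74, 170.74]. Speed limits (degrees/s): [136.94, 136.94, 180, 180, 180, 180].

## Interface

Orientations are given as a 3x3 rotation matrix whose columns are the frame's x, y, z axes.
In Python, from workcell import * gives the robot as it stands.
- The arm moves only by the tool send_rows, never from a script. Its argument "moves" is a list of rows, each a list of 7 numbers: the closure, from -1 (fully open) to 1 (shut), then the shift along the tool's x, y, z in units of 30 mm (1.0 is 30 mm), then the turn, a rotation vector about the tool's x, y, z in units of 5 degrees (1.0 is 5 degrees). In form: [[claw, tx, ty, tz, rx, ry, rz], ...]. A call has 1 to 10 rows; each row shifts and turns the commanded pose from where the row before left it, along the tool's axes as they then stand; what a row does not reach is not made up. A row lasts 1/10 s, in which the tool goes at most 50 mm and 8.59 degrees, less where a joint would pass 70% of its speed; a pose out of reach is approached as far as the arm can. A call is refused whole if a number of a shift passes 1 or a number of a turn 1, either way. A call with a gripper value outside its range is refused whole. The fingers move at their own pace and stop on an object; "squeeze" is the grip in N (left out, the last holds). Time passes only in rows, so rows that do not move let the fingers close. It gives the time, the measured TCP pose, the force, the opening and the grip force at its end, in the units of the state.
- get_state(): the state, without advancing time (a new reading comes with each control period).
- capture(name): name is "side" or "top"; returns the picture (480x640x3 uint8, blue, green, red); there is no depth.
- camera_info(name): a dict with "vertical_fov" (degrees; the focal length in pixels is half the picture's height over the tangent of half this angle, whatever the lens; pixels are square), "cx", "cy" (the principal point, pixels), "view" (4x4, takes a point from world to camera coordinates). Camera axes: x right, y up, looking along -z (the intrinsics and any distortion apply to the point x, -y, -z); pixel columns grow to the right and rows downward; lengths in m; the calibration is good to about 2 mm. A picture is of the moment at which its call begins. camera_info takes no time and is no camera call.
- sign_off(): hands the job in; it is judged then, once.
The state is a dict: "clock": time; "joint_pos": joint angles; "qd": joint speeds; "joint_torque": joint torques, N m; "tcp_pos": TCP position; "eef_rot": TCP orientation; "ft_force": force on the tool from outside, world axes, zero at the start; "wrist_torque": the same for the moment, N m; "width": finger opening in m; "gripper_force": force on a finger pad.
Only numpy, scipy, OpenCV 4.12 (cv2) and the standard library are available. Lean on these libraries where they do the work, as an engineer would, in place of code of your own. Each camera call takes 0.05 s, during which the arm holds its last target. There are 200 camera calls.

## Task

Reset the hold-down stop on the trimming fixture: swing the lock nut's lever well round anticlockwise (seen from above) to free the screw, turn the handwheel clockwise until the foot below bears snugly on the moulded cap (felt as a slight extra resistance; do not crush it), then swing the lever back to lock the nut firmly again. Leave the cap in its nest and the other things on the bench alone.

Things in the scene. Friction and masses are not known exactly. Their poses are not given: they have to be found in the camera images.
- fixture: Grey C-frame trimming fixture, bolted down. Origin on the bench under the vertical screw axis; +x points to its column (50 x 90 mm, centred 105 mm out). Base 220 x 150 x 20 mm; arm top 140 mm up. On the screw axis, from below: cap in a nest of four pins, foot, arm with boss, hexagonal lock nut with lever, black handwheel. Turning directions are as seen from above.
- jam_nut (a joint): Turn of the lock nut, rad, growing clockwise (tightening); travel 0 to 1.3. At 0.6 its lever points along the fixture's +y. Starts tight, 1.05 to 1.2. Freed: below 0.5. Firmly locked: above 1.05, best 1.15. It stays where left. Loose (below about 0.8) it drags, 4 N at the lever pin; above, it clamps the screw and the push grows to 7 N at 1.2. While clamped the handwheel will not turn.
- lever_grip (a point): Point on the fixed upright steel pin at the end of the nut's lever: 18 mm in diameter, 115 mm from the screw axis; its top is 25 mm above this point, the 12 mm thick level lever bar 54 mm below it (centre). z is up.
- handwheel (a joint): Turn of the handwheel, rad, growing clockwise, which lowers the screw 2.5 mm per rad. Starts at 0 to 0.8, travel to 9. It drags with 0.25 N m (6 N at the spinner) and stays where left. The foot meets the cap 1.6 to 5.6 rad after the start; from there the foot's force grows by about 100 to 160 N per rad.
- wheel_hub (a point): Centre of the top of the handwheel's hub, on the screw axis. The wheel is a black disc of radius 50 mm whose top is 6 mm below this point; it goes down with the screw.
- spinner_grip (a point): Point on the freely revolving upright spinner handle of the handwheel: grey cylinder, 18 mm in diameter, 40 mm from the screw axis; its top is 22 mm above this point, the wheel's disc 29 mm below. Held, it can be carried round a circle without turning the hand. The push along the circle grows 0.06 N for each N at the foot. z is up.
- spindle: The vertical steel screw, 16 mm in diameter, with the handwheel on top and a round steel rubber-buffered foot, 34 mm wide, below; origin at the screw's lower end. The foot's face is 9 mm lower, give or take 3.5 mm from fixture to fixture: it must be felt. Snug: 25 to 90 N at the foot; aim for 50 N, 3 N more push at the spinner than when turning freely. Over 130 N crushes the cap.
- cap: The moulded black plastic duct cap, loose in its nest of four pins on the fixture's base, 84 mm in diameter at the bottom and 60 mm at the flat top, 36 mm high; origin at the centre of its underside.
- duct_elbow: Bystander: a black moulded duct elbow about 180 mm long, 68 mm high, lying on the bench.
- die_grinder: Bystander: a steel pneumatic die grinder about 240 mm long, 38 mm high, lying on the bench.
- pin_cup: Bystander: a steel cup, 70 mm wide and 60 mm high.

How it is judged:
By the outcome, as a careful person would: the job done as asked, in the order asked, and still so for the second after the job is handed in, with the robot touching nothing.
It also fails if it takes over 72 s, if anything falls off the work surface, if the arm or the gripper's body presses on something with over 40 N, if the wrist force passes 120 N, or if a joint passes its speed limit or range.

## Working session

There is one attempt and no reset: what is moved stays moved. The work goes in short steps, Python scripts to look and compute and a tool call to move; the robot and the scene stay as the last step left them, time stands still between calls to the robot, and variables do not carry over. Pictures are saved under pics/ and viewed, at most 10 in all, crops included, and the job is handed in when it is done.

Besides the shell and the picture viewer there is one more tool, called after "Request:" by a JSON object that holds its "method" and its "body". send_rows: Moves the arm, as the interface text tells. Its arguments: {"type":"object","properties":{"moves":{"type":"array"},"squeeze":{"type":"number"}},"required":["moves"]}

```bash
mkdir -p pics; ls; python3 - <<'E'
from workcell import *
import cv2
for n in("side","top"):
    cv2.imwrite(f"pics/{n}0.png",capture(n)); i=camera_info(n); print(n,i)
s=get_state(); print(s)
E
```

```text
pics
side {'vertical_fov': 51.73206107125958, 'cx': 329.4199982568644, 'cy': 243.40162873625636, 'view': array([[-0.7590402 , -0.6510417 , -0.00163645,  0.45755496],
       [ 0.32960625, -0.38644842,  0.86140428, -0.31308922],
       [-0.56144251,  0.6533011 ,  0.5079173 , -1.0295109 ],
       [ 0.        ,  0.        ,  0.        ,  1.        ]])}
top {'vertical_fov': 55.134730713279374, 'cx': 318.73075094730564, 'cy': 240.79275220233504, 'view': array([[-7.49711790e-04, -9.99998706e-01,  1.42338212e-03,
         1.54035227e-03],
       [ 9.84225422e-01, -4.86063693e-04,  1.76918295e-01,
        -6.12797725e-01],
       [-1.76917374e-01,  1.53356660e-03,  9.84224512e-01,
        -1.03725965e+00],
       [ 0.00000000e+00,  0.00000000e+00,  0.00000000e+00,
         1.00000000e+00]])}
{'clock': 0.1, 'joint_pos': array([-8.23985430e+01,  2.05946416e+01,  8.65940025e+01, -4.16782897e-04,
        7.29098378e+01, -6.59395051e+00]), 'qd': array([-0.0019431 , -0.09553864, -0.15764367, -0.03566778, -0.02555126,
       -0.07378054]), 'joint_torque': array([-8.03966177e-04, -5.28655744e+01, -2.79348421e+01, -1.24104854e-04,
        5.05165823e-03,  5.45545390e-05]), 'tcp_pos': array([ 0.14705737, -0.58108973,  0.25552088]), 'eef_rot': array([[ 9.69464506e-01,  2.45231559e-01, -2.34261959e-04],
       [ 2.45231597e-01, -9.69463029e-01,  1.70280888e-03],
       [ 1.90474167e-04, -1.70826120e-03, -9.99998523e-01]]), 'ft_force': array([ 0.25373549, -0.9948305 ,  0.22060286]), 'wrist_torque': array([ 0.02050139,  0.0049256 , -0.03065947]), 'gripper_force': 0.0, 'width': 0.08564050865514951}
```

View pics/side0.png

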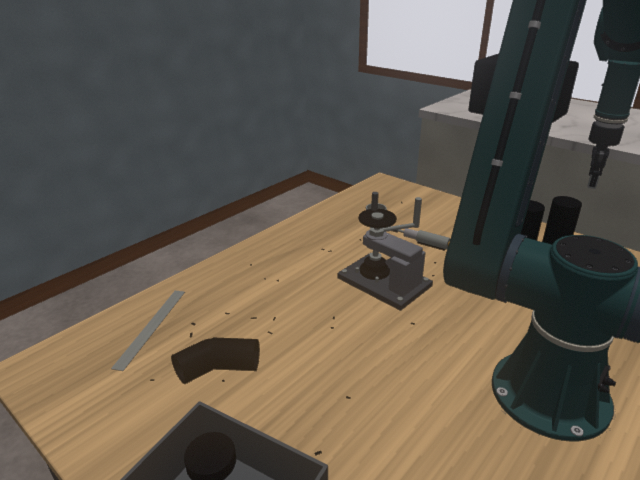

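View pics/top0.png

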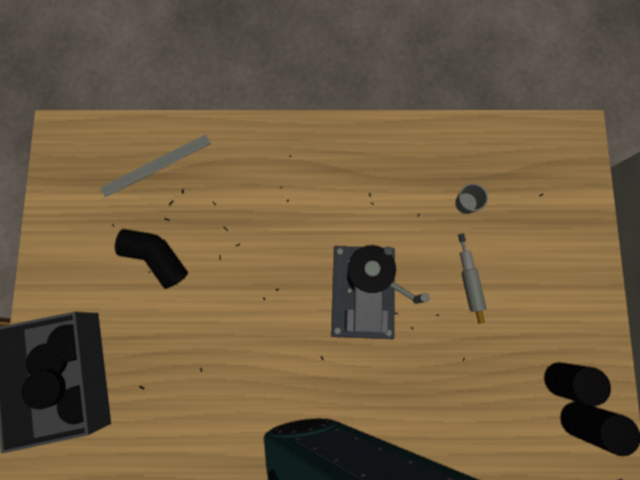

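The fixture sits at about top (370,285), column towards the robot, lever pin at about top (422,298) and side (418,205). The spinner is near side (375,197). I'll zoom in on both.

```bash
python3 - <<'E'
import cv2,numpy as np
a=cv2.imread("pics/side0.png")[180:320,325:475]; b=cv2.imread("pics/top0.png")[235:345,320:440]
f=lambda m:cv2.convertScaleAbs(cv2.resize(m,(400,int(400*m.shape[0]/m.shape[1])),interpolation=cv2.INTER_CUBIC),alpha=1.6)
a,b=f(a),f(b); b=cv2.copyMakeBorder(b,0,a.shape[0]-b.shape[0],0,0,cv2.BORDER_CONSTANT)
cv2.imwrite("pics/crop0.png",np.hstack([a,b]))
E
```

```text
(no output)
```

View pics/crop0.png

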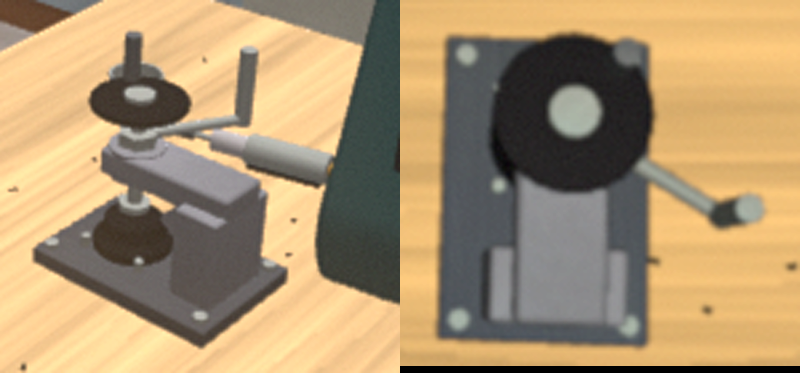

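Crop: left, spinner top (side 375,193), hub (377.5,215), lever pin top (418,198). Right, hub (top 372.5,268.3), lever pin top (424.4,297.7), spinner top probably (388,250.6). Triangulating these.

```bash
cat > h.py <<'E'
from workcell import *
import numpy as np, cv2
def ray(n,p):
    i=camera_info(n); f=240/np.tan(np.radians(i["vertical_fov"]/2)); V=i["view"]; R=V[:3,:3]
    d=R.T@np.array([(p[0]-i["cx"])/f,-(p[1]-i["cy"])/f,-1]); return -R.T@V[:3,3],d/np.linalg.norm(d)
def tri(ps,pt):
    (a,u),(b,v)=ray("side",ps),ray("top",pt)
    s=np.linalg.lstsq(np.c_[u,-v],b-a,rcond=None)[0]; P,Q=a+s[0]*u,b+s[1]*v
    return (P+Q)/2,np.linalg.norm(P-Q)
def plane(n,p,z):
    c,d=ray(n,p); return c+d*(z-c[2])/d[2]
def proj(n,P):
    i=camera_info(n); f=240/np.tan(np.radians(i["vertical_fov"]/2)); q=i["view"]@np.r_[P,1]
    return i["cx"]-f*q[0]/q[2], i["cy"]+f*q[1]/q[2]
E
python3 - <<'E'
from h import *
np.set_printoptions(precision=4,suppress=True)
H,e=tri((377.5,214.9),(372.5,268.3));print("hub",H,e)
L,e=tri((418,198.4),(424.4,297.7));print("lever",L,e,np.linalg.norm((L-H)[:2]))
S,e=tri((375.2,193.1),(388.4,250.6));print("spin",S,e,np.linalg.norm((S-H)[:2]))
B=[plane("top",(320+(x-400)/3.333,235+y/3.333),.02) for x,y in((467,55),(459,319),(629,325))]
print(B)
d=B[1]-B[0]; th=np.arctan2(d[1],d[0]);print("fix yaw",np.degrees(th))
l=(L-H);print("lever ang",np.degrees(np.arctan2(l[1],l[0])),"spin ang",np.degrees(np.arctan2((S-H)[1],(S-H)[0])))
E
```

```text
hub [ 0.5297 -0.1082  0.199 ] 0.0006478256325773512
lever [ 0.4687 -0.2038  0.2308] 3.4693568204746425e-05 0.11347341014034887
spin [ 0.559  -0.1347  0.2435] 0.0008286210647992763 0.039546513680598035
[array([ 0.5924, -0.0511,  0.02  ]), array([ 0.4026, -0.0437,  0.02  ]), array([ 0.3983, -0.1644,  0.02  ])]
fix yaw 177.77073879427851
lever ang -122.52114240576941 spin ang -42.10804617956264
```

Radii check out (113.5 and 39.5 mm against 115 and 40), the heights agree, and the lever angle gives jam_nut ≈ 1.13. Next, move above the pin.

Request:
{"method": "send_rows", "body": {"moves": [[-1,0.9,-0.64,-0.1,0,0,0],[-1,0.9,-0.64,-0.1,0,0,0],[-1,0.9,-0.64,-0.1,0,0,0],[-1,0.9,-0.64,-0.1,0,0,0],[-1,0.9,-0.64,-0.1,0,0,0],[-1,0.9,-0.64,-0.1,0,0,0],[-1,0.9,-0.64,-0.1,0,0,0],[-1,0.9,-0.64,-0.1,0,0,0],[-1,0.9,-0.64,-0.1,0,0,0],[-1,0.9,-0.64,-0.1,0,0,0]]}}

```text
clock: 1.1
tcp_pos: [0.3623, -0.328, 0.2862]
eef_rot: [[0.969, 0.245, -0.0], [0.245, -0.969, 0.001], [-0.0, -0.001, -1.0]]
ft_force: [0.4, -0.9, -0.0]
width: 0.0856
gripper_force: 0.0
```

Request:
{"method": "send_rows", "body": {"moves": [[-1,0.9,-0.64,0,0,0,0],[-1,0.9,-0.64,0,0,0,0],[-1,0.9,-0.64,0,0,0,0],[-1,0.9,-0.64,0,0,0,0],[-1,0.9,-0.64,0,0,0,0]]}}

```text
clock: 1.6
tcp_pos: [0.4696, -0.2018, 0.286]
eef_rot: [[0.969, 0.245, -0.001], [0.245, -0.969, 0.0], [-0.0, -0.001, -1.0]]
ft_force: [0.7, 0.1, -0.1]
width: 0.0853
gripper_force: 0.0
```

Request:
{"method": "send_rows", "body": {"moves": [[-1,0,0,0,0,0,-0.96],[-1,0,0,0,0,0,-0.96],[-1,0,0,0,0,0,-0.96],[-1,0,0,0,0,0,-0.96],[-1,0,0,0,0,0,-0.96],[-1,0,0,0,0,0,-0.96],[-1,0,0,0,0,0,-0.96],[-1,0,0,0,0,0,-0.96],[-1,0,0,0,0,0,-0.96],[-1,0,0,0,0,0,0]]}}

```text
clock: 2.6
tcp_pos: [0.4689, -0.2029, 0.286]
eef_rot: [[0.538, 0.843, -0.001], [0.843, -0.538, 0.001], [0.0, -0.001, -1.0]]
ft_force: [-0.1, -0.2, -0.1]
width: 0.0857
gripper_force: 0.0
```

Request:
{"method": "send_rows", "body": {"moves": [[-1,0,0,0.62,0,0,0],[-1,0,0,0.62,0,0,0],[-1,0,0,0.62,0,0,0],[-1,0,0,0.62,0,0,0],[-1,0,0,0,0,0,0]]}}

```text
clock: 3.1
tcp_pos: [0.4673, -0.2021, 0.2096]
eef_rot: [[0.541, 0.841, -0.005], [0.841, -0.541, 0.003], [-0.0, -0.005, -1.0]]
ft_force: [0.0, 0.3, 0.2]
width: 0.0853
gripper_force: 0.0
```

Request:
{"method": "send_rows", "body": {"moves": [[1,0,0,0,0,0,0],[1,0,0,0,0,0,0],[1,0,0,0,0,0,0],[1,0,0,0,0,0,0],[1,0,0,0,0,0,0],[1,0,0,0,0,0,0],[1,0,0,0,0,0,0]], "squeeze": 40}}

```text
clock: 3.8
tcp_pos: [0.4696, -0.2034, 0.2126]
eef_rot: [[0.539, 0.842, 0.001], [0.842, -0.539, -0.001], [0.0, 0.001, -1.0]]
ft_force: [-1.0, 0.2, 6.2]
width: 0.0172
gripper_force: 38.9
```

Request:
{"method": "send_rows", "body": {"moves": [[1,0.015,0.334,0,0,0,-1],[1,0.015,0.334,0,0,0,-1],[1,0.015,0.334,0,0,0,-1],[1,0.015,0.334,0,0,0,-1],[1,0.015,0.334,0,0,0,-1]]}}

```text
clock: 4.3
tcp_pos: [0.5158, -0.2201, 0.2126]
eef_rot: [[0.129, 0.992, -0.001], [0.992, -0.129, 0.0], [0.0, -0.001, -1.0]]
ft_force: [-2.8, 2.0, 9.0]
width: 0.0169
gripper_force: 39.3
```

Request:
{"method": "send_rows", "body": {"moves": [[1,0.015,0.334,0,0,0,-1],[1,0.015,0.334,0,0,0,-1],[1,0.015,0.334,0,0,0,-1],[1,0.015,0.334,0,0,0,-1],[1,0.015,0.334,0,0,0,-1],[1,0,0,0,0,0,0],[1,0,0,0,0,0,0]]}}

```text
clock: 5.0
tcp_pos: [0.5665, -0.2151, 0.2126]
eef_rot: [[-0.3, 0.954, 0.002], [0.954, 0.3, 0.001], [0.0, 0.002, -1.0]]
ft_force: [0.7, 4.4, 5.3]
width: 0.0166
gripper_force: 39.1
```

Request:
{"method": "send_rows", "body": {"moves": [[-1,0,0,0,0,0,0],[-1,0,0,0,0,0,0],[-1,0,0,0,0,0,0],[-1,0,0,0,0,0,0],[-1,0,0,-0.8,0,0,0],[-1,0,0,-0.8,0,0,0.88],[-1,0,0,-0.8,0,0,0.88],[-1,0,0,0,0,0,0.88],[-1,0,0,0,0,0,0.88],[-1,0,0,0,0,0,0]]}}

```text
clock: 6.0
tcp_pos: [0.5654, -0.2159, 0.284]
eef_rot: [[0.004, 1.0, 0.0], [1.0, -0.004, -0.0], [-0.0, 0.0, -1.0]]
ft_force: [0.8, -0.4, 0.4]
width: 0.0853
gripper_force: 0.0
```

```bash
python3 - <<'E'
from h import *
a=capture("side");b=capture("top"); cv2.imwrite("pics/s1.png",a);cv2.imwrite("pics/t1.png",b)
s=get_state();print(s["tcp_pos"],s["eef_rot"],s["joint_pos"],s["ft_force"])
a=a[170:310,325:475]
cv2.imwrite("pics/c1.png",cv2.convertScaleAbs(cv2.resize(a,None,fx=4,fy=4,interpolation=cv2.INTER_CUBIC),alpha=1.6))
E
```

```text
[ 0.5652861  -0.21583724  0.28365578] [[ 1.62447625e-03  9.99998581e-01 -4.46393191e-04]
 [ 9.99998642e-01 -1.62435175e-03  2.79109321e-04]
 [ 2.78383826e-04 -4.46845991e-04 -9.99999861e-01]] [-2.74375215e+01  1.96993323e+01  8.38234920e+01  2.47613120e-03
  7.65072439e+01 -2.73450277e+01] [-0.70207721 -0.26292628 -0.0138198 ]
```

View pics/c1.png

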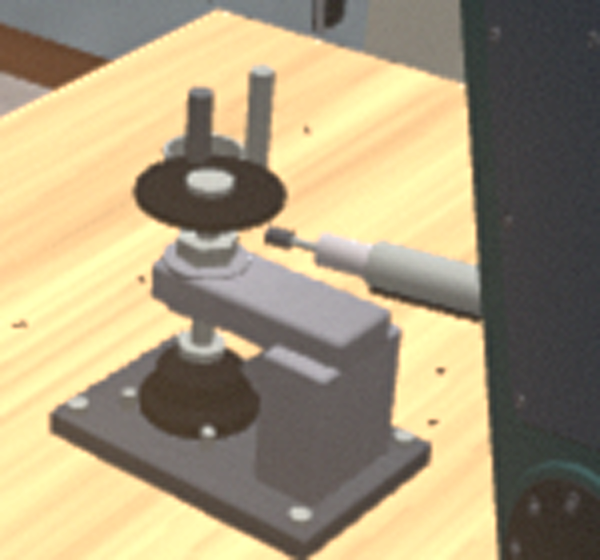

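The lever is round behind the wheel (side about 390,188), and the spinner is still at side 375,193. Now go to the spinner and grip it.

Request:
{"method": "send_rows", "body": {"moves": [[-1,0.9,-0.07,0,0,0,0],[-1,0.9,-0.07,0,0,0,0],[-1,0.9,-0.07,0,0,0,0],[-1,0,0,0,0,0,0],[-1,0,0,0.6,0,0,0],[-1,0,0,0.6,0,0,0],[-1,0,0,0.55,0,0,0],[-1,0,0,0,0,0,0]]}}

```text
clock: 6.9
tcp_pos: [0.5579, -0.1349, 0.229]
eef_rot: [[0.003, 1.0, -0.005], [1.0, -0.003, 0.001], [0.001, -0.005, -1.0]]
ft_force: [1.2, -0.2, -0.3]
width: 0.0853
gripper_force: 0.0
```

Request:
{"method": "send_rows", "body": {"moves": [[1,0,0,0,0,0,0],[1,0,0,0,0,0,0],[1,0,0,0,0,0,0],[1,0,0,0,0,0,0],[1,0,0,0,0,0,0],[1,0,0,0,0,0,0],[1,0,0,0,0,0,0],[1,0,0,0,0,0,0]], "squeeze": 40}}

```text
clock: 7.7
tcp_pos: [0.56, -0.135, 0.2321]
eef_rot: [[0.003, 1.0, 0.001], [1.0, -0.003, -0.0], [-0.0, 0.001, -1.0]]
ft_force: [0.9, -1.1, 5.3]
width: 0.0171
gripper_force: 39.2
```

```bash
python3 - <<'E'
from h import *
for k in range(2):
  s=get_state();print(s["tcp_pos"],s["ft_force"],s["wrist_torque"],s["clock"])
E
```

```text
[ 0.56002544 -0.13498078  0.23207396] [ 0.87701963 -1.06682066  5.34098736] [ 0.03224645 -0.09819717  0.04041767] 7.7
[ 0.56002544 -0.13498078  0.23207396] [ 0.87701963 -1.06682066  5.34098736] [ 0.03224645 -0.09819717  0.04041767] 7.7
```

```bash
python3 - <<'E'
import numpy as np
for k in range(37):
    am=np.radians(-47-10*k); print(f"{-42-10*k}: [1,{-np.cos(am)*.2324:.3f},{np.sin(am)*.2324:.3f},0.0145,0,0,0],",end=" ")
E
```

```text
-42: [1,-0.158,-0.170,0.0145,0,0,0], -52: [1,-0.127,-0.195,0.0145,0,0,0], -62: [1,-0.091,-0.214,0.0145,0,0,0], -72: [1,-0.052,-0.226,0.0145,0,0,0], -82: [1,-0.012,-0.232,0.0145,0,0,0], -92: [1,0.028,-0.231,0.0145,0,0,0], -102: [1,0.068,-0.222,0.0145,0,0,0], -112: [1,0.106,-0.207,0.0145,0,0,0], -122: [1,0.140,-0.186,0.0145,0,0,0], -132: [1,0.170,-0.158,0.0145,0,0,0], -142: [1,0.195,-0.127,0.0145,0,0,0], -152: [1,0.214,-0.091,0.0145,0,0,0], -162: [1,0.226,-0.052,0.0145,0,0,0], -172: [1,0.232,-0.012,0.0145,0,0,0], -182: [1,0.231,0.028,0.0145,0,0,0], -192: [1,0.222,0.068,0.0145,0,0,0], -202: [1,0.207,0.106,0.0145,0,0,0], -212: [1,0.186,0.140,0.0145,0,0,0], -222: [1,0.158,0.170,0.0145,0,0,0], -232: [1,0.127,0.195,0.0145,0,0,0], -242: [1,0.091,0.214,0.0145,0,0,0], -252: [1,0.052,0.226,0.0145,0,0,0], -262: [1,0.012,0.232,0.0145,0,0,0], -272: [1,-0.028,0.231,0.0145,0,0,0], -282: [1,-0.068,0.222,0.0145,0,0,0], -292: [1,-0.106,0.207,0.0145,0,0,0], -302: [1,-0.140,0.186,0.0145,0,0,0], -312: [1,-0.170,0.158,0.0145,0,0,0], -322: [1,-0.195,0.127,0.0145,0,0,0], -332: [1,-0.214,0.091,0.0145,0,0,0], -342: [1,-0.226,0.052,0.0145,0,0,0], -352: [1,-0.232,0.012,0.0145,0,0,0], -362: [1,-0.231,-0.028,0.0145,0,0,0], -372: [1,-0.222,-0.068,0.0145,0,0,0], -382: [1,-0.207,-0.106,0.0145,0,0,0], -392: [1,-0.186,-0.140,0.0145,0,0,0], -402: [1,-0.158,-0.170,0.0145,0,0,0],
```

Request:
{"method": "send_rows", "body": {"moves": [[1,-0.158,-0.17,0.0145,0,0,0],[1,-0.127,-0.195,0.0145,0,0,0],[1,-0.091,-0.214,0.0145,0,0,0]]}}

```text
clock: 8.0
tcp_pos: [0.5441, -0.1458, 0.2309]
eef_rot: [[0.004, 1.0, 0.005], [1.0, -0.004, 0.001], [0.001, 0.005, -1.0]]
ft_force: [5.1, 2.5, 2.8]
width: 0.0168
gripper_force: 39.4
```

Request:
{"method": "send_rows", "body": {"moves": [[1,-0.052,-0.226,0.0145,0,0,0],[1,-0.012,-0.232,0.0145,0,0,0]]}}

```text
clock: 8.2
tcp_pos: [0.5305, -0.1482, 0.2301]
eef_rot: [[0.004, 1.0, 0.005], [1.0, -0.004, -0.0], [-0.0, 0.005, -1.0]]
ft_force: [5.4, 1.4, 1.9]
width: 0.0171
gripper_force: 39.3
```

Request:
{"method": "send_rows", "body": {"moves": [[1,0.028,-0.231,0.0145,0,0,0],[1,0.068,-0.222,0.0145,0,0,0]]}}

```text
clock: 8.4
tcp_pos: [0.517, -0.146, 0.2292]
eef_rot: [[0.004, 1.0, 0.006], [1.0, -0.004, -0.002], [-0.002, 0.006, -1.0]]
ft_force: [6.1, -1.2, 0.8]
width: 0.0169
gripper_force: 39.3
```

Request:
{"method": "send_rows", "body": {"moves": [[1,0.106,-0.207,0.0145,0,0,0],[1,0.14,-0.186,0.0145,0,0,0]]}}

```text
clock: 8.6
tcp_pos: [0.505, -0.1392, 0.2284]
eef_rot: [[0.004, 1.0, 0.005], [1.0, -0.004, -0.003], [-0.003, 0.005, -1.0]]
ft_force: [4.8, -4.0, 1.4]
width: 0.0172
gripper_force: 39.2
```

```bash
cat >> h.py <<'E'
C=np.array([.530,-.108])
def push(p,f):
    d=np.array(p)[:2]-C; a=np.arctan2(d[1],d[0]); t=np.array([np.sin(a),-np.cos(a)]); f=np.array(f)[:2]
    return round(np.degrees(a),1),round(np.linalg.norm(d)*1e3,1),"push",round(-f@t,2),"rad",round(f@d/np.linalg.norm(d),2)
E
python3 - <<'E'
from h import *
for p,f in (((0.5441,-0.1458),(5.1,2.5)),((0.5305,-.1482),(5.4,1.4)),((.517,-.146),(6.1,-1.2)),((.505,-.1392),(4.8,-4.0))): print(push(p,f))
for k in range(32):
    am=np.radians(-132-3.75-7.5*k); print(f"{-132-7.5*k}: [1,{-np.cos(am)*.1744:.3f},{np.sin(am)*.1744:.3f},0.011,0,0,0]",end=", ")
E
```

```text
(np.float64(-69.5), np.float64(40.3), 'push', np.float64(5.65), 'rad', np.float64(-0.56))
(np.float64(-89.3), np.float64(40.2), 'push', np.float64(5.42), 'rad', np.float64(-1.33))
(np.float64(-108.9), np.float64(40.2), 'push', np.float64(6.16), 'rad', np.float64(-0.84))
(np.float64(-128.7), np.float64(40.0), 'push', np.float64(6.25), 'rad', np.float64(0.12))
-132.0: [1,0.125,-0.122,0.011,0,0,0], -139.5: [1,0.140,-0.104,0.011,0,0,0], -147.0: [1,0.152,-0.085,0.011,0,0,0], -154.5: [1,0.162,-0.065,0.011,0,0,0], -162.0: [1,0.169,-0.043,0.011,0,0,0], -169.5: [1,0.173,-0.020,0.011,0,0,0], -177.0: [1,0.174,0.002,0.011,0,0,0], -184.5: [1,0.173,0.025,0.011,0,0,0], -192.0: [1,0.168,0.047,0.011,0,0,0], -199.5: [1,0.160,0.069,0.011,0,0,0], -207.0: [1,0.150,0.089,0.011,0,0,0], -214.5: [1,0.137,0.108,0.011,0,0,0], -222.0: [1,0.122,0.125,0.011,0,0,0], -229.5: [1,0.104,0.140,0.011,0,0,0], -237.0: [1,0.085,0.152,0.011,0,0,0], -244.5: [1,0.065,0.162,0.011,0,0,0], -252.0: [1,0.043,0.169,0.011,0,0,0], -259.5: [1,0.020,0.173,0.011,0,0,0], -267.0: [1,-0.002,0.174,0.011,0,0,0], -274.5: [1,-0.025,0.173,0.011,0,0,0], -282.0: [1,-0.047,0.168,0.011,0,0,0], -289.5: [1,-0.069,0.160,0.011,0,0,0], -297.0: [1,-0.089,0.150,0.011,0,0,0], -304.5: [1,-0.108,0.137,0.011,0,0,0], -312.0: [1,-0.125,0.122,0.011,0,0,0], -319.5: [1,-0.140,0.104,0.011,0,0,0], -327.0: [1,-0.152,0.085,0.011,0,0,0], -334.5: [1,-0.162,0.065,0.011,0,0,0], -342.0: [1,-0.169,0.043,0.011,0,0,0], -349.5: [1,-0.173,0.020,0.011,0,0,0], -357.0: [1,-0.174,-0.002,0.011,0,0,0], -364.5: [1,-0.173,-0.025,0.011,0,0,0],
```

The readings are clean, with a baseline push of about 5.9 N. Continuing in 30° batches.

Request:
{"method": "send_rows", "body": {"moves": [[1,0.125,-0.122,0.011,0,0,0],[1,0.14,-0.104,0.011,0,0,0]]}}

```text
clock: 8.8
tcp_pos: [0.4978, -0.1314, 0.2277]
eef_rot: [[0.003, 1.0, 0.004], [1.0, -0.003, -0.004], [-0.004, 0.004, -1.0]]
ft_force: [2.8, -5.6, 2.6]
width: 0.0171
gripper_force: 39.2
```

Request:
{"method": "send_rows", "body": {"moves": [[1,0.152,-0.085,0.011,0,0,0],[1,0.162,-0.065,0.011,0,0,0]]}}

```text
clock: 9.0
tcp_pos: [0.4928, -0.122, 0.227]
eef_rot: [[0.003, 1.0, 0.003], [1.0, -0.003, -0.004], [-0.004, 0.003, -1.0]]
ft_force: [0.5, -5.1, 4.2]
width: 0.017
gripper_force: 39.3
```

Request:
{"method": "send_rows", "body": {"moves": [[1,0.169,-0.043,0.011,0,0,0],[1,0.173,-0.02,0.011,0,0,0]]}}

```text
clock: 9.2
tcp_pos: [0.4905, -0.1116, 0.2263]
eef_rot: [[0.003, 1.0, 0.002], [1.0, -0.003, -0.004], [-0.004, 0.002, -1.0]]
ft_force: [0.6, -5.5, 4.6]
width: 0.0169
gripper_force: 39.3
```

Request:
{"method": "send_rows", "body": {"moves": [[1,0.174,0.002,0.011,0,0,0],[1,0.173,0.025,0.011,0,0,0]]}}

```text
clock: 9.4
tcp_pos: [0.491, -0.101, 0.2256]
eef_rot: [[0.003, 1.0, 0.001], [1.0, -0.003, -0.003], [-0.003, 0.001, -1.0]]
ft_force: [-0.4, -5.5, 6.5]
width: 0.0173
gripper_force: 39.4
```

Request:
{"method": "send_rows", "body": {"moves": [[1,0.168,0.047,0.011,0,0,0],[1,0.16,0.069,0.011,0,0,0]]}}

```text
clock: 9.6
tcp_pos: [0.4942, -0.091, 0.2249]
eef_rot: [[0.003, 1.0, 0.0], [1.0, -0.003, -0.003], [-0.003, 0.0, -1.0]]
ft_force: [-2.3, -5.3, 8.1]
width: 0.0166
gripper_force: 39.6
```

Request:
{"method": "send_rows", "body": {"moves": [[1,0.15,0.089,0.011,0,0,0],[1,0.137,0.108,0.011,0,0,0]]}}

```text
clock: 9.8
tcp_pos: [0.4998, -0.0822, 0.2242]
eef_rot: [[0.003, 1.0, -0.001], [1.0, -0.003, -0.003], [-0.003, -0.001, -1.0]]
ft_force: [-2.5, -3.3, 7.9]
width: 0.017
gripper_force: 39.7
```

Request:
{"method": "send_rows", "body": {"moves": [[1,0.122,0.125,0.011,0,0,0],[1,0.104,0.14,0.011,0,0,0]]}}

```text
clock: 10.0
tcp_pos: [0.5075, -0.0752, 0.2235]
eef_rot: [[0.003, 1.0, -0.001], [1.0, -0.003, -0.002], [-0.002, -0.001, -1.0]]
ft_force: [-4.8, -3.9, 9.0]
width: 0.0169
gripper_force: 39.8
```

Request:
{"method": "send_rows", "body": {"moves": [[1,0.085,0.152,0.011,0,0,0],[1,0.065,0.162,0.011,0,0,0]]}}

```text
clock: 10.2
tcp_pos: [0.5167, -0.0705, 0.2229]
eef_rot: [[0.003, 1.0, -0.002], [1.0, -0.003, -0.001], [-0.001, -0.002, -1.0]]
ft_force: [-5.3, -3.5, 11.4]
width: 0.0169
gripper_force: 39.9
```

Request:
{"method": "send_rows", "body": {"moves": [[1,0.043,0.169,0.006,0,0,0],[1,0.02,0.173,0.006,0,0,0]]}}

```text
clock: 10.4
tcp_pos: [0.5265, -0.0683, 0.2223]
eef_rot: [[0.003, 1.0, -0.003], [1.0, -0.003, -0.001], [-0.001, -0.003, -1.0]]
ft_force: [-5.4, -1.6, 9.5]
width: 0.017
gripper_force: 39.9
```

Request:
{"method": "send_rows", "body": {"moves": [[1,-0.002,0.174,0.006,0,0,0],[1,-0.025,0.173,0.006,0,0,0]]}}

```text
clock: 10.6
tcp_pos: [0.5362, -0.0686, 0.2217]
eef_rot: [[0.003, 1.0, -0.004], [1.0, -0.003, 0.0], [0.0, -0.004, -1.0]]
ft_force: [-6.9, 0.9, 11.4]
width: 0.0169
gripper_force: 40.0
```

Request:
{"method": "send_rows", "body": {"moves": [[1,-0.047,0.168,0.006,0,0,0],[1,-0.069,0.16,0.006,0,0,0]]}}

```text
clock: 10.8
tcp_pos: [0.5454, -0.0711, 0.2212]
eef_rot: [[0.003, 1.0, -0.006], [1.0, -0.003, 0.002], [0.002, -0.006, -1.0]]
ft_force: [-7.7, 4.1, 11.5]
width: 0.0168
gripper_force: 40.1
```

Request:
{"method": "send_rows", "body": {"moves": [[1,0,0,0,0,0,0]]}}

```text
clock: 10.9
tcp_pos: [0.5462, -0.0714, 0.2212]
eef_rot: [[0.003, 1.0, -0.004], [1.0, -0.003, 0.002], [0.002, -0.004, -1.0]]
ft_force: [-5.8, 2.7, 9.4]
width: 0.0168
gripper_force: 40.1
```

Contact felt: push rose from 5.6 N to about 8.7 N, so roughly 50 N at the foot. Release, rise, and go back above the lever pin.

Request:
{"method": "send_rows", "body": {"moves": [[-1,0,0,0,0,0,0],[-1,0,0,0,0,0,0],[-1,0,0,0,0,0,0],[-1,0,0,0,0,0,0],[-1,0,0,-0.74,0,0,0],[-1,0,0,-0.74,0,0,0],[-1,0,0,-0.72,0,0,0],[-1,0,0,0,0,0,0]]}}

```text
clock: 11.7
tcp_pos: [0.5501, -0.0729, 0.29]
eef_rot: [[0.003, 1.0, 0.006], [1.0, -0.003, -0.001], [-0.001, 0.006, -1.0]]
ft_force: [1.0, -1.2, -1.1]
width: 0.0853
gripper_force: 0.0
```

Request:
{"method": "send_rows", "body": {"moves": [[-1,-0.8,0.115,0,0,0,0],[-1,-0.8,0.115,0,0,0,0],[-1,-0.8,0.115,0,0,0,0],[-1,-0.8,0.115,0,0,0,0],[-1,-0.8,0.115,0,0,0,0],[-1,-0.8,0.115,0,0,0,0],[-1,0,0,0,0,0,-0.88],[-1,0,0,0,0,0,-0.88],[-1,0,0,0,0,0,-0.88],[-1,0,0,0,0,0,-0.88]]}}

```text
clock: 12.7
tcp_pos: [0.5678, -0.2164, 0.2857]
eef_rot: [[-0.302, 0.953, -0.002], [0.953, 0.302, 0.001], [0.001, -0.001, -1.0]]
ft_force: [-0.4, 0.0, 0.4]
width: 0.0854
gripper_force: 0.0
```

```bash
python3 - <<'E'
from h import *
b=capture("top");a=capture("side")
s=get_state();print(s["tcp_pos"],s["eef_rot"],s["ft_force"])
f=lambda m:cv2.convertScaleAbs(cv2.resize(m,(400,400),interpolation=cv2.INTER_CUBIC),alpha=1.6)
cv2.imwrite("pics/c2.png",np.hstack([f(a[175:325,325:475]),f(b[225:345,320:440])]))
E
```

```text
[ 0.56783627 -0.21632702  0.28585354] [[-2.99456187e-01  9.54108887e-01 -1.49119787e-03]
 [ 9.54109239e-01  2.99457607e-01  8.38119332e-04]
 [ 1.24620765e-03 -1.17178564e-03 -9.99998537e-01]] [-0.15201864 -0.36987542  0.04309674]
```

View pics/c2.png

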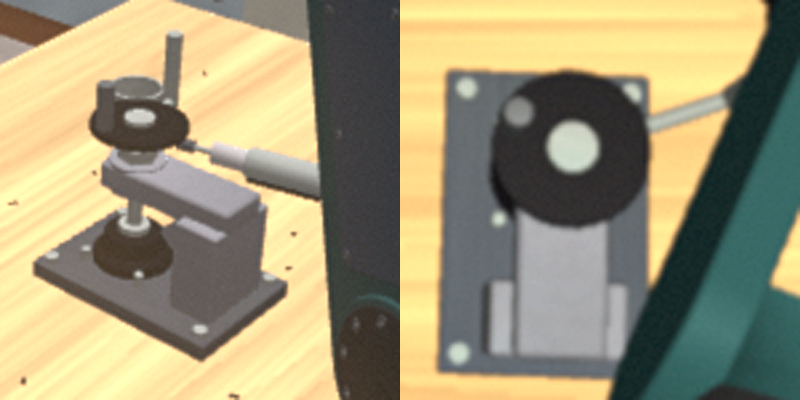

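The spinner stayed at the upper left of the wheel (crop 519,112), the foot is on the cap and the lever hasn't moved. Now down onto the lever pin to grip it.

Request:
{"method": "send_rows", "body": {"moves": [[-1,0,0,0.61,0,0,0],[-1,0,0,0.61,0,0,0],[-1,0,0,0.61,0,0,0],[-1,0,0,0.61,0,0,0],[-1,0,0,0,0,0,0]]}}

```text
clock: 13.3
tcp_pos: [0.5663, -0.2154, 0.2107]
eef_rot: [[-0.297, 0.955, -0.005], [0.955, 0.297, 0.003], [0.004, -0.004, -1.0]]
ft_force: [-0.3, 0.9, -0.8]
width: 0.0855
gripper_force: 0.0
```

Request:
{"method": "send_rows", "body": {"moves": [[1,0,0,0,0,0,0],[1,0,0,0,0,0,0],[1,0,0,0,0,0,0],[1,0,0,0,0,0,0],[1,0,0,0,0,0,0],[1,0,0,0,0,0,0],[1,0,0,0,0,0,0],[1,0,0,0,0,0,0]], "squeeze": 40}}

```text
clock: 14.1
tcp_pos: [0.5684, -0.2167, 0.2147]
eef_rot: [[-0.299, 0.954, 0.001], [0.954, 0.299, -0.001], [-0.001, 0.0, -1.0]]
ft_force: [-2.7, -0.1, 5.9]
width: 0.0172
gripper_force: 38.9
```

Request:
{"method": "send_rows", "body": {"moves": [[1,0.015,-0.334,0,0,0,1],[1,0.015,-0.334,0,0,0,1],[1,0.015,-0.334,0,0,0,1],[1,0.015,-0.334,0,0,0,1],[1,0.015,-0.334,0,0,0,1],[1,0.015,-0.334,0,0,0,1],[1,0.015,-0.334,0,0,0,1],[1,0.015,-0.334,0,0,0,1]]}}

```text
clock: 14.9
tcp_pos: [0.4903, -0.2158, 0.2147]
eef_rot: [[0.387, 0.922, 0.002], [0.922, -0.387, -0.006], [-0.005, 0.004, -1.0]]
ft_force: [-1.0, -9.7, 1.7]
width: 0.0168
gripper_force: 39.3
```

Request:
{"method": "send_rows", "body": {"moves": [[1,0.015,-0.334,0,0,0,1],[1,0.015,-0.334,0,0,0,1],[1,0.009,-0.24,0,0,0,0.7],[1,0,0,0,0,0,0],[1,0,0,0,0,0,0]]}}

```text
clock: 15.4
tcp_pos: [0.4645, -0.2023, 0.2147]
eef_rot: [[0.589, 0.808, -0.003], [0.808, -0.589, -0.006], [-0.006, 0.001, -1.0]]
ft_force: [-9.3, -11.8, 8.1]
width: 0.0171
gripper_force: 39.8
```

```bash
python3 - <<'E'
from h import *
s=get_state(); p=s["tcp_pos"]; d=p[:2]-C; a=np.degrees(np.arctan2(d[1],d[0]))
print(p,a,np.linalg.norm(d),"jn",.6+np.radians(-92.2-a),s["ft_force"],push(p,s["ft_force"]))
E
```

```text
[ 0.46446386 -0.20225935  0.21470147] -124.80991058592046 0.11480335143657744 jn 1.1691503085052652 [ -9.29456414 -11.82832956   8.08270705] (np.float64(-124.8), np.float64(114.8), 'push', np.float64(-0.88), 'rad', np.float64(15.02))
```

The lever is at about 1.15–1.17. Release, retreat and check.

Request:
{"method": "send_rows", "body": {"moves": [[-1,0,0,0,0,0,0],[-1,0,0,0,0,0,0],[-1,0,0,0,0,0,0],[-1,0,0,0,0,0,0],[-1,0,0,-0.8,0,0,0],[-1,0,0,-0.8,0,0,0],[-1,0,0,-0.8,0,0,0],[-1,0,0,-0.8,0,0,0],[-1,0,0,0,0,0,0]]}}

```text
clock: 16.3
tcp_pos: [0.468, -0.2001, 0.3132]
eef_rot: [[0.589, 0.808, 0.006], [0.808, -0.589, -0.003], [0.001, 0.006, -1.0]]
ft_force: [0.4, -0.4, 0.4]
width: 0.0856
gripper_force: 0.0
```

Request:
{"method": "send_rows", "body": {"moves": [[-1,-0.8,0.8,0,0,0,0],[-1,-0.8,0.8,0,0,0,0],[-1,-0.8,0.8,0,0,0,0],[-1,-0.8,0.8,0,0,0,0],[-1,-0.8,0.8,0,0,0,0],[-1,-0.8,0.8,0,0,0,0],[-1,-0.8,0.8,0,0,0,0],[-1,0,0,0,0,0,0],[-1,0,0,0,0,0,0]]}}

```text
clock: 17.2
tcp_pos: [0.5025, -0.434, 0.3082]
eef_rot: [[0.59, 0.807, -0.001], [0.807, -0.59, 0.002], [0.001, -0.003, -1.0]]
ft_force: [0.1, 0.0, -0.2]
width: 0.0858
gripper_force: 0.0
```

```bash
python3 - <<'E'
from h import *
b=capture("top");a=capture("side");cv2.imwrite("pics/t3.png",b);cv2.imwrite("pics/s3.png",a)
s=get_state();print(s["tcp_pos"],s["clock"])
f=lambda m:cv2.convertScaleAbs(cv2.resize(m,(400,400),interpolation=cv2.INTER_CUBIC),alpha=1.6)
cv2.imwrite("pics/c3.png",np.hstack([f(a[175:325,325:475]),f(b[225:345,320:440])]))
E
```

```text
[ 0.50256339 -0.43276239  0.30902436] 17.3
```

View pics/c3.png

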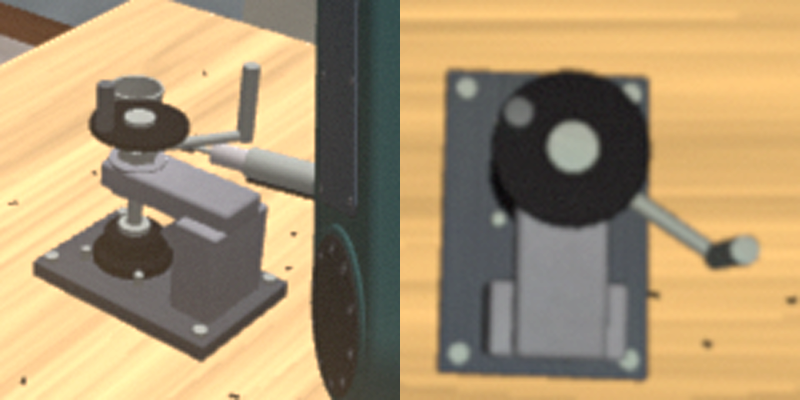

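The lever is back a little past its start angle (top 423,300, about 1.16 rad). The wheel and cap are where they were left, and the arm is clear.

```bash
python3 -c "
from workcell import *
print(sign_off())"
```

```text
the job is handed in; nothing more can be done
None
```

The hold-down stop is reset and handed in at about 17 s: I freed the nut, turned the handwheel until the foot bore on the cap at an estimated 50 N (from the push at the spinner), and locked the lever again at about 1.16 rad.

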